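# Zero the bench photometer under its clip-on light shield

## Robot

A 7-joint arm with a two-finger parallel gripper is mounted at the origin on the work surface; the furniture and walls round the work are solid. World frame = base frame: x ahead of the robot, y to its left, z up, the work surface at z = 0. Lengths are in m, angles in rad, forces in N, time in s.
With the tool pointing down it reaches from about 0.425 to 0.925 m from the base axis. Payload 6.8 kg.
Tool frame: the origin (TCP) lies midway between the tips of the shut fingers; the grasp point (between the pads) lies 19 mm behind it; z points along the fingers, y is the line along which they close (so a half turn about z gives the same grasp; the last joint's range is limited). The gripper opens to 85 mm and grips with 20 to 120 N. Pads are 22 mm wide; open, the fingers measure 114 mm over their backs; the gripper's body (76 mm by 85 mm) begins 54 mm behind the grasp point. The pads swing forward as they close: fully open they stand 13 mm farther back than shut.
Start: joints at [-1.292, 0.477, 0.022, 1.555, -0.011, 1.109, -0.083], TCP at [0.255, 0.625, 0.211] pointing down, gripper open.
Joint ranges: [-2.96, 2.96], [-0.34, 2.1], [-1.41, 1.46], [0.24, 2.44], [-1.37, 4.51], [0.17, 1.92], [-2.96, 2.96]. Speed limits (rad/s): [2.39, 2.39, 3.14, 3.14, 3.14, 3.14, 3.14].

## Interface

Orientations are given as a rotation vector (axis times angle).
In Python, from bench import status, vision, r gives the robot as it stands. The module is installed in compiled form; this text tells all that it offers.
- The arm moves only by the shell command python3 -m handwheel 'ROWS' [OPENING] [FORCE]. ROWS is JSON, a list of rows, each an object with "dp": the shift along the tool's x, y, z in m, a list of three; "delta_rot": the turn, a rotation vector about the tool's x, y, z in rad, a list of three. In form: [{"dp": [x, y, z], "delta_rot": [rx, ry, rz]}, ...]. A call has 1 to 12 rows; each row is the pose to reach, as a shift and turn from the pose commanded when the call began, along the tool's axes at that moment; what a row does not reach only later rows make up. A row lasts 1/8 s, in which the tool goes at most 62.5 mm and 10.7 degrees, less where a joint would pass 70% of its speed; a pose out of reach is approached as far as the arm can. A call with a gripper value outside its range is refused whole. OPENING is the opening, from 0 (shut) to 1 (fully open), set as the call begins (- or left out, the last holds). The fingers move at their own pace and stop on an object; FORCE is the grip in N (left out, the last holds). Time passes only in rows, so rows that repeat a pose let the fingers close. It gives the time, the measured TCP pose, the force, the opening and the grip force at its end, in the units of the state.
- status.get_obs(): the state, without advancing time (a new reading comes with each control period).
- vision.grab_frame(name): name is "side" or "top"; returns a dict with "img" (480x640x3 uint8, blue, green, red), "fovy" (degrees; the focal length in pixels is half the picture's height over the tangent of half this angle, whatever the lens; pixels are square), "cx", "cy" (the principal point, pixels), "distortion" ([k1, k2, p1, p2, k3] as OpenCV has them; the pictures are not rectified), "world_from_camera" (4x4, takes a point from camera to world coordinates). Camera axes: x right, y up, looking along -z (the intrinsics and any distortion apply to the point x, -y, -z); pixel columns grow to the right and rows downward; lengths in m; the calibration is good to about 2 mm. A picture is of the moment at which its call begins. There is no depth.
- r.hand_in(): hands the job in; it is judged then, once.
The state is a dict: "clock": time; "joints": joint angles; "qvel": joint speeds; "tau": joint torques, N m; "tcp_pos": TCP position; "orientation": TCP orientation; "contact_force": force on the tool from outside, world axes, zero at the start; "moment": the same for the moment, N m; "grip_width": finger opening in m; "gripper_force": force on a finger pad.
Only numpy, scipy, OpenCV 4.12 (cv2) and the standard library are available. Lean on these libraries where they do the work, as an engineer would, in place of code of your own. Each camera call takes 0.05 s, during which the arm holds its last target. There are 200 camera calls.

## Task

Zero the photometer: press its green key, then the yellow key, then the blue key, one at a time and each fully down, without pressing the red cancel key. Then take the dark light-shield cover from the bench, set it square over the sample head on the photometer and press it straight down until it snaps over the catches and sits fully home on the seal. Finish while still holding the cover and pressing it down firmly with about 10 N, so that no stray light gets in during the zero reading; leave the red-lidded cup and the brown bottle standing where they are.

Things in the scene. Friction and masses are not known exactly. Their poses are not given: they have to be found in the camera images.
- meter: the photometer, fixed to the worktop: a low white and grey case, 196 mm deep (x) by 146 mm wide (y), flat top deck 70 mm above the worktop. Origin: centre of its underside; +x to its back, +y to its left as seen from the keys, z up. From front to back: a dark panel with a row of four coloured keys, a display, the sample head
- meter_seat (a point): centre of the black rubber seal round the foot of the sample head, at the seal's top (73 mm above the worktop; on the meter at x +42 mm, y 0), axes as the meter's. The cover's origin lies here when it is fully home, its lower edge on the seal
- head_top (a point): centre of the top of the sample head, 27 mm above meter_seat: a grey upright block 50 mm (x) by 64 mm (y) over which the cover slides with about 1.5 mm play a side; its uppermost 6 mm taper inwards by 5 mm a side as a lead-in. The white cap of the vial standing in it rises 5 mm above this point
- catch_nose (a point): tip of the front one of two round white sprung catches, 24 mm long, that stand 4.5 mm out of the head's front and back face, 13 mm above the seal. The cover's beads meet them with the cover about 14 mm above home; passing takes about 12 to 16 N of downward push; the force suddenly drops some 7 mm above home, and once on the seal the cover is no longer touched by the catches
- cover: light-shield cover, loose, about 0.11 kg: dark grey rectangular hood, outside 68 mm (x) by 75 mm (y), open below, with a grip ridge on top. Origin: centre of its open underside; z up; it stands upright on the bench. Cavity 60 (x) by 67 (y) by 36 mm deep; along its two x walls runs an inner bead, 3.5 mm proud, 6 mm above the lower edge. It fits with its x along the meter's x, either way round
- cover_grip (a point): middle of the cover's grip ridge, 52 mm above the cover's origin. The ridge is 16 mm thick (x, grip it across this), 56 mm long (y) and 24 mm high, from 40 to 64 mm above the origin
- key_green_top (a point): middle of the top of the green (wake) key, the leftmost of the row as seen from the front; keys are 22 x 24 mm, 36 mm apart, their tops 9 mm above the deck (79 mm above the worktop); they go straight down
- key_yellow_top (a point): middle of the top of the yellow (zero programme) key, second from the left
- key_blue_top (a point): middle of the top of the blue (start) key, third from the left
- key_red_top (a point): middle of the top of the red (cancel) key, the rightmost; must not be pressed
- key_green (a joint): travel of the green key in m, 0 up to 0.004 fully down; a spring brings it back; it starts to move at 1.3 N and is fully down at 4.5 N
- key_yellow (a joint): the same for the yellow key
- key_blue (a joint): the same for the blue key
- key_red (a joint): the same for the red key
- red_cup: sample cup with red screw lid, 52 mm across, 68 mm high, origin at the centre of its underside; a bystander in front of the yellow sharps box
- brown_bottle: brown reagent bottle with white cap, 46 mm across, 85 mm high, origin at the centre of its underside; a bystander at the back, right of the yellow sharps box (fixed, 165 mm high, its lid red)

How it is judged:
On the way, in this order (a step that is already met when the one before it is completed fails the run):
1. the green key is pressed down, the other keys are up (value of joint key_green above 0.0028 m and value of joint each of key_yellow, key_blue below 0.001 m), for 0.05 s.
2. then the yellow key is pressed down, the other keys are up (value of joint key_yellow above 0.0028 m and value of joint each of key_green, key_blue below 0.001 m), for 0.05 s.
3. then the blue key is pressed down, the other keys are up (value of joint key_blue above 0.0028 m and value of joint each of key_green, key_yellow below 0.001 m), for 0.05 s.
4. then the cover is snapped over the catches and home on the seal (z of cover in the frame of meter_seat below 0.002 m and horizontal distance between cover and meter_seat below 0.004 m), for 0.2 s.
At the end, for the whole second after the job is handed in: The cover is home on the seal (within 2 mm in height and 4 mm sideways of the seat, level within 0.05 rad and square within 0.08 rad), the fingers are still on it, and it is pressed on the photometer with 5 to 40 N; all keys are up again (all of step 4 and z of cover in the frame of meter_seat above -0.002 m and angle between the z axis of cover and the z axis of meter_seat, either way round below 0.05 rad and angle between the x axis of cover and the x axis of meter_seat, either way round below 0.08 rad and contact force between the fingers and cover above 3 N and contact force between cover and meter between 5 and 40 N and value of joint each of key_green, key_yellow, key_blue below 0.001 m); the arm keeps its last pose, push and grip.
It fails at once if the red cancel key is pressed (value of joint key_red above 0.002 m).
It fails at once if the cover is rammed onto the photometer with more than 80 N (contact force between cover and meter above 80 N).
It fails at once if a bystander is pushed away or knocked over (distance of any of red_cup, brown_bottle from where it was at the start of the episode above 0.03 m or angle between any of red_cup, brown_bottle's own z axis and vertical above 0.5 rad).
It also fails if it takes over 72 s, if anything falls off the work surface, if the arm or the gripper's body presses on something with over 40 N, if the wrist force passes 120 N, or if a joint passes its speed limit or range.

## Working session

There is one attempt and no reset: what is moved stays moved. The work goes in short steps, Python scripts to look and compute and a shell command to move; the robot and the scene stay as the last step left them, time stands still between calls to the robot, and variables do not carry over. Pictures are saved under pics/ and viewed, at most 10 in all, crops included, and the job is handed in when it is done.

```bash
mkdir -p pics; python3 - <<'E'
from bench import status, vision, r
import cv2,numpy as np
o=status.get_obs()
for k,v in o.items(): print(k,np.round(v,4))
for n in("side","top"):
    f=vision.grab_frame(n); cv2.imwrite(f"pics/{n}0.png",f["img"]); np.savez(f"pics/{n}0.npz",**f)
    print(n,f["fovy"],f["cx"],f["cy"],f["distortion"],np.round(f["world_from_camera"],3).tolist())
E
```

```text
clock 0.0
joints [-1.2921  0.4778  0.0224  1.5565 -0.0115  1.1093 -0.0831]
qvel [-0.0019  0.0011  0.0007 -0.0007  0.0011  0.0008  0.0002]
tau [-4.00000e-04 -5.96441e+01  1.60760e+00 -2.81195e+01  1.24000e-02
  9.30000e-03 -0.00000e+00]
tcp_pos [0.2545 0.6245 0.2098]
orientation [-6.0390e-01 -3.0828e+00  2.9000e-03]
contact_force [-0.09    1.0524 -0.5147]
moment [0.0056 0.0042 0.021 ]
gripper_force 0.0
grip_width 0.0853
side 55.41686598023452 318.5326164501659 243.50688941583135 [-0.01445445  0.          0.          0.          0.        ] [[-0.878, 0.406, -0.254, 0.296], [-0.479, -0.75, 0.456, 0.297], [-0.006, 0.522, 0.853, 0.828], [0.0, 0.0, 0.0, 1.0]]
top 47.440484381139456 314.6078049896988 235.85163447595826 [-0.08549304  0.          0.          0.          0.        ] [[-0.028, 0.995, -0.094, 0.401], [-0.999, -0.027, 0.019, -0.069], [0.016, 0.094, 0.995, 1.267], [0.0, 0.0, 0.0, 1.0]]
```

View pics/side0.png

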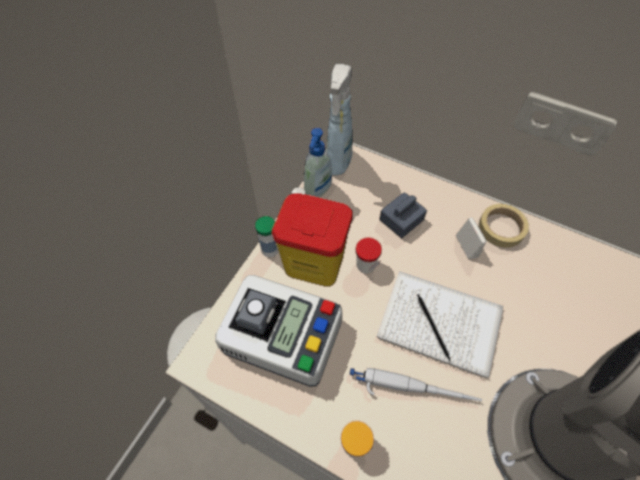

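View pics/top0.png

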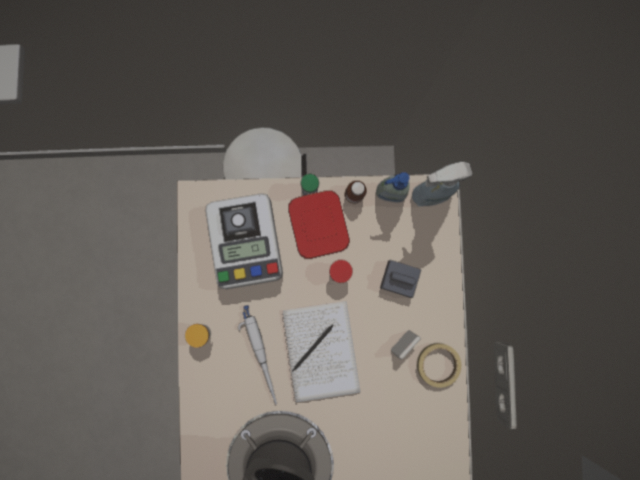

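The side view shows the meter around (280,330) with its keys at about (306,363), (313,344), (321,325) and (328,307), and the cover at (404,214). The top view shows the head at (239,221), the keys in row ~272 from col 223 to 272, and the cover at (401,279) with its ridge along image-right. The arm is out of both views. Next I'll triangulate.

```bash
cat > h.py <<'E'
import cv2,numpy as np
def load(n): return dict(np.load(f"pics/{n}.npz"))
def K(f):
    F=240/np.tan(np.radians(float(f["fovy"]))/2)
    return np.array([[F,0,float(f["cx"])],[0,F,float(f["cy"])],[0,0,1]])
def ray(f,uv):
    p=cv2.undistortPoints(np.array(uv,float).reshape(-1,1,2),K(f),np.array(f["distortion"],float))[:,0]
    T=f["world_from_camera"]; d=np.c_[p[:,0],-p[:,1],-np.ones(len(p))]@T[:3,:3].T
    return T[:3,3],d
def plane(f,uv,z):
    o,d=ray(f,uv); return o+d*((z-o[2])/d[:,2])[:,None]
def tri(fa,ua,fb,ub):
    oa,da=ray(fa,ua);ob,db=ray(fb,ub);out=[]
    for a,b in zip(da,db):
        s=np.linalg.lstsq(np.c_[a,-b],ob-oa,rcond=None)[0]
        P,Q=oa+s[0]*a,ob+s[1]*b; out.append(np.r_[(P+Q)/2,np.linalg.norm(P-Q)])
    return np.array(out)
def proj(f,P):
    T=np.linalg.inv(f["world_from_camera"]); c=np.asarray(P)@T[:3,:3].T+T[:3,3]
    return cv2.projectPoints((c*[1,-1,-1]).reshape(-1,1,3),np.zeros(3),np.zeros(3),K(f),np.array(f["distortion"],float))[0][:,0]
E
python3 - <<'E'
from h import *
np.set_printoptions(precision=4,suppress=True)
s,t=load("side0"),load("top0")
roi={"side":(280,285,350,385),"top":(205,255,290,290)}
H={"green":(50,85),"yellow":(18,35),"blue":(100,130),"red":(170,10)}
uv={}
for n,f in(("side",s),("top",t)):
    x0,y0,x1,y1=roi[n]; hs=cv2.cvtColor(f["img"],cv2.COLOR_BGR2HSV)[y0:y1,x0:x1].astype(int)
    for c,(a,b) in H.items():
        h=hs[...,0]; m=((h>=a)&(h<=b) if a<b else (h>=a)|(h<=b))&(hs[...,1]>130)&(hs[...,2]>60)
        k,l,st,ce=cv2.connectedComponentsWithStats(m.astype(np.uint8)); i=1+np.argmax(st[1:,4])
        uv[n,c]=ce[i]+[x0,y0]; print(n,c,uv[n,c],st[i,2:5])
P=tri(s,[uv["side",c] for c in H],t,[uv["top",c] for c in H]); print(P)
print(np.linalg.norm(np.diff(P[:,:3],axis=0),axis=1)); d=P[3]-P[0]; print("yaw of meter",np.arctan2(d[0],-d[1]))
for n,f,(x0,y0,x1,y1) in(("side",s,(370,180,440,250)),("top",t,(370,250,435,310))):
    cv2.imwrite(f"pics/c_{n}.png",cv2.resize(f["img"][y0:y1,x0:x1],None,fx=6,fy=6,interpolation=cv2.INTER_CUBIC))
a=cv2.resize(s["img"][180:250,370:440],(400,400),interpolation=3);b=cv2.resize(t["img"][250:310,370:430],(400,400),interpolation=3)
cv2.imwrite("pics/cov.png",np.clip(np.hstack([a,b])*1.8,0,255).astype(np.uint8))
a=cv2.resize(s["img"][270:350,220:300],(400,400),interpolation=3);b=cv2.resize(t["img"][190:270,200:280],(400,400),interpolation=3)
cv2.imwrite("pics/head.png",np.hstack([a,b]))
E
```

```text
side green [305.1828 363.0484] [ 15  17 186]
side yellow [312.8442 343.4623] [ 16  17 199]
side blue [320.2514 324.6557] [ 15  16 183]
side red [327.1124 307.1775] [ 15  15 169]Traceback (most recent call last):
  File "<stdin>", line 11, in <module>
    return _wrapfunc(a, 'argmax', axis=axis, out=out, **kwds)
    return bound(*args, **kwds)
ValueError: attempt to get argmax of an empty sequence
```

```bash
cat > keys.py <<'E'
from h import *
np.set_printoptions(precision=4,suppress=True)
s,t=load("side0"),load("top0")
roi={"side":(280,285,350,385),"top":(205,255,290,290)}
H={"green":(50,90),"yellow":(18,35),"blue":(100,130),"red":(170,10)}
uv={}
for n,f in(("side",s),("top",t)):
    x0,y0,x1,y1=roi[n]; hs=cv2.cvtColor(f["img"],cv2.COLOR_BGR2HSV)[y0:y1,x0:x1].astype(int)
    for c,(a,b) in H.items():
        h=hs[...,0]; m=((h>=a)&(h<=b) if a<b else (h>=a)|(h<=b))&(hs[...,1]>110)&(hs[...,2]>(60 if n=="side" else 40))
        k,l,st,ce=cv2.connectedComponentsWithStats(m.astype(np.uint8)); i=1+np.argmax(st[1:,4])
        uv[n,c]=ce[i]+[x0,y0]; print(n,c,uv[n,c],st[i,2:5])
P=tri(s,[uv["side",c] for c in H],t,[uv["top",c] for c in H]); print(P)
for n,f in(("side",s),("top",t)): print(n,plane(f,[uv[n,c] for c in H],.079))
print(np.linalg.norm(np.diff(P[:,:3],axis=0),axis=1)); d=P[3]-P[0]; print("yaw of meter",np.arctan2(d[0],-d[1]))
a=cv2.resize(s["img"][180:250,370:440],(400,400),interpolation=3);b=cv2.resize(t["img"][250:310,370:430],(400,400),interpolation=3)
cv2.imwrite("pics/cov.png",np.clip(np.hstack([a,b])*1.8,0,255).astype(np.uint8))
a=cv2.resize(s["img"][270:350,220:300],(400,400),interpolation=3);b=cv2.resize(t["img"][190:270,200:280],(400,400),interpolation=3)
cv2.imwrite("pics/head.png",np.hstack([a,b]))
E
python3 keys.py
```

```text
side green [305.2806 362.9031] [ 16  17 196]
side yellow [312.7548 343.4375] [ 16  18 208]
side blue [320.2    324.7436] [ 16  17 195]
side red [327.0455 307.1193] [ 15  15 176]
top green [222.9861 275.9444] [ 9  9 72]
top yellow [239.3455 273.2545] [ 12  11 110]
top blue [255.5306 270.4592] [12 10 98]
top red [271.8774 267.8491] [ 11  11 106]
[[0.4302 0.1097 0.0739 0.0028]
 [0.4354 0.074  0.0734 0.0023]
 [0.4404 0.0385 0.074  0.0026]
 [0.4454 0.003  0.0729 0.002 ]]
side [[0.4279 0.1105 0.079 ]
 [0.4333 0.0753 0.079 ]
 [0.4382 0.0398 0.079 ]
 [0.4433 0.005  0.079 ]]
top [[0.4314 0.1094 0.079 ]
 [0.4363 0.0738 0.079 ]
 [0.4414 0.0385 0.079 ]
 [0.4461 0.0029 0.079 ]]
[0.036  0.0359 0.0359]
yaw of meter 0.14174177464390836
```

View pics/cov.png

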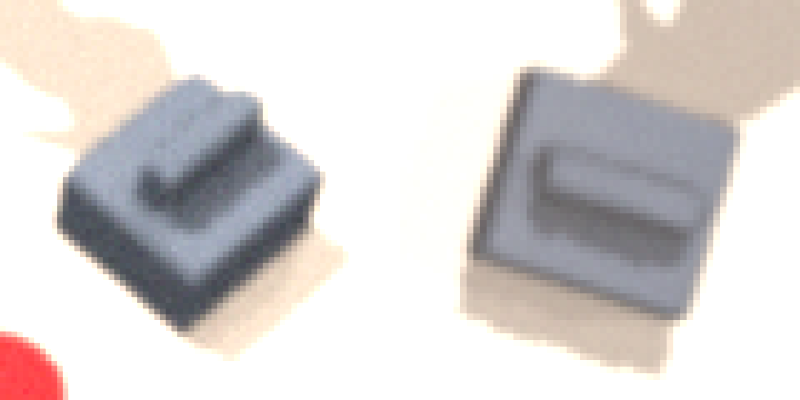

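View pics/head.png

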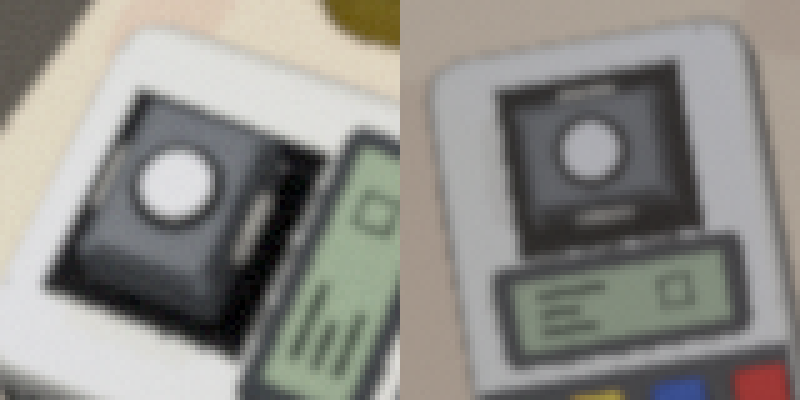

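The crops show the cover's top-face corners and ridge in both views, plus the seal corners and the round white cap. I'll triangulate these and check them against the given sizes.

```bash
cat > m2.py <<'E'
from h import *
np.set_printoptions(precision=4,suppress=True)
s,t=load("side0"),load("top0")
A=lambda c,k,o,dx=0:(np.array(c,float)-[dx,0]+.5)/k-.5+o
S=A([(65,180),(195,78),(320,180),(185,278)],400/70,[370,180]); T=A([(538,74),(738,118),(683,318),(490,255)],400/60,[370,250],400)
def rep(name,S,T,z):
    P=tri(s,S,t,T); print(name,"tri\n",P,"mean",P.mean(0)); 
    for n,f,u in(("side",s,S),("top",t,T)):
        Q=plane(f,u,z)[:,:2]; print(n,"mean",Q.mean(0),"edges",np.linalg.norm(Q-np.roll(Q,-1,0),axis=1),"yaw",[np.arctan2(*( (Q[0]-Q[1])*[-1,1])),np.arctan2(*((Q[3]-Q[2])*[-1,1])),np.arctan2(*(Q[0]-Q[3])[::-1]),np.arctan2(*(Q[1]-Q[2])[::-1])])
rep("cover top BL BR FR FL",S,T,.04)
S=A([(50,290),(137,90),(327,155),(240,355)],5,[220,270])
S=S[[1,1,1,1]] if 0 else A([(50,290),(137,90),(327,155),(240,355)],5,[220,270])
T=A([(498,90),(678,60),(703,230),(522,255)],5,[200,190],400)
rep("seal BL BR FR FL",S,T,.073)
c=[]
for f,(u,v) in((s,(255,307)),(t,(238,220))):
    g=f["img"][v-12:v+13,u-12:u+13].min(2); th=(int(g[12,12])+int(np.median(g[6:19,6:19])))/2 if 0 else g[12,12]*.75
    k,l,st,ce=cv2.connectedComponentsWithStats((g>th).astype(np.uint8)); i=l[12,12]; print(st[i],ce[i]); c.append(ce[i]+[u-12,v-12])
print("cap",tri(s,[c[0]],t,[c[1]]),plane(s,[c[0]],.105),plane(t,[c[1]],.105))
E
python3 m2.py
```

```text
cover top BL BR FR FL tri
 [[ 0.456  -0.263   0.0324  0.0012]
 [ 0.436  -0.3326  0.0284  0.0077]
 [ 0.3721 -0.3094  0.0311  0.0005]
 [ 0.3972 -0.2435  0.0338  0.003 ]] mean [ 0.4153 -0.2871  0.0314  0.0031]
side mean [ 0.4133 -0.281 ] edges [0.0707 0.0632 0.0691 0.0592] yaw [np.float64(-0.3404815140502512), np.float64(-0.3972568183098851), np.float64(-0.3254110244860679), np.float64(-0.353037119784575)]
top mean [ 0.416  -0.2854] edges [0.0697 0.0702 0.0686 0.0633] yaw [np.float64(-0.24474494546595044), np.float64(-0.3446478996238041), np.float64(-0.29946827344444665), np.float64(-0.31364731713750127)]
seal BL BR FR FL tri
 [[0.5813 0.1168 0.0641 0.0051]
 [0.5937 0.0372 0.0686 0.001 ]
 [0.5176 0.0273 0.072  0.0006]
 [0.5072 0.1064 0.0712 0.0039]] mean [0.55   0.072  0.069  0.0027]
side mean [0.5473 0.0725] edges [0.0809 0.0753 0.0795 0.0717] yaw [np.float64(0.19669294936357937), np.float64(0.15244851451032843), np.float64(0.16377993513828157), np.float64(0.14558439168861473)]
top mean [0.5506 0.0721] edges [0.0805 0.0763 0.0801 0.074 ] yaw [np.float64(0.13971826380308863), np.float64(0.11106633066701718), np.float64(0.13179698118642397), np.float64(0.1267635403282143)]
[  5   5  14  13 138] [11.7899 11.2536]
[ 7  6 11 11 91] [11.6264 11.4396]
cap [[0.55   0.0723 0.1019 0.0025]] [[0.5477 0.0728 0.105 ]] [[0.5507 0.0725 0.105 ]]
```

```bash
cat > go.py <<'E'
import sys,numpy as np
from scipy.spatial.transform import Rotation as R
from bench import status
# usage: go.py x y z yaw(of world direction along which the fingers close)
x,y,z,a=map(float,sys.argv[1:5]); o=status.get_obs(); R0=R.from_rotvec(o["orientation"]); best=None
for b in(a,a+np.pi):
    Y=np.array([np.cos(b),np.sin(b),0]); Z=np.array([0,0,-1.]); M=R.from_matrix(np.c_[np.cross(Y,Z),Y,Z])
    d=(R0.inv()*M).as_rotvec()
    print("dp",np.round(R0.inv().apply(np.array([x,y,z])-o["tcp_pos"]),4),"rot",np.round(d,3))
print("t",round(o["clock"],2),"tcp",np.round(o["tcp_pos"],4),"F",np.round(o["contact_force"],1),"q",np.round(o["joints"],2),"\nR0\n",np.round(R0.as_matrix(),3),"w",round(o["grip_width"],4),round(o["gripper_force"],1))
E
python3 go.py 0.428 0.1095 0.15 0.142
```

```text
dp [-0.355  -0.4115  0.0607] rot [-1.000e-03  1.000e-03  1.042e+00]
dp [-0.355  -0.4115  0.0607] rot [-1.0e-03 -2.0e-03 -2.1e+00]
t 0.1 tcp [0.2544 0.6246 0.2099] F [-0.8 -0.7 -0. ] q [-1.29  0.48  0.02  1.56 -0.01  1.11 -0.08] 
R0
 [[-0.926  0.377 -0.001]
 [ 0.377  0.926 -0.002]
 [-0.    -0.002 -1.   ]] w 0.0856 0.0
```

```bash
python3 -m handwheel '[{"dp":[-0.07,-0.08,0],"delta_rot":[0,0,0.2]},{"dp":[-0.14,-0.16,0],"delta_rot":[0,0,0.4]},{"dp":[-0.21,-0.24,0],"delta_rot":[0,0,0.6]},{"dp":[-0.28,-0.32,0],"delta_rot":[0,0,0.8]},{"dp":[-0.355,-0.4115,0],"delta_rot":[0,0,1.042]},{"dp":[-0.355,-0.4115,0],"delta_rot":[0,0,1.042]},{"dp":[-0.355,-0.4115,0],"delta_rot":[0,0,1.042]},{"dp":[-0.355,-0.4115,0],"delta_rot":[0,0,1.042]},{"dp":[-0.355,-0.4115,0],"delta_rot":[0,0,1.042]},{"dp":[-0.355,-0.4115,0],"delta_rot":[0,0,1.042]},{"dp":[-0.355,-0.4115,0],"delta_rot":[0,0,1.042]},{"dp":[-0.355,-0.4115,0],"delta_rot":[0,0,1.042]}]' 0; python3 go.py 0.428 0.1095 0.11 0.142
```

```text
clock: 1.6
tcp_pos: [0.4278, 0.1115, 0.2107]
orientation: [-2.055, -2.376, 0.0]
contact_force: [0.3, 0.5, 0.4]
grip_width: 0.0
gripper_force: 0.0
dp [-0.002  -0.      0.1007] rot [-0.    -0.     0.002]
dp [-0.002  -0.      0.1007] rot [ 0.    -0.    -3.139]
t 1.6 tcp [0.4278 0.1115 0.2107] F [0.3 0.5 0.4] q [-0.84  0.08  0.48  2.11 -0.04  0.96 -0.2 ] 
R0
 [[-0.144  0.99  -0.   ]
 [ 0.99   0.144  0.   ]
 [ 0.    -0.    -1.   ]] w 0.0 0.0
```

```bash
python3 -m handwheel '[{"dp":[-0.001,0,0.05],"delta_rot":[0,0,0]},{"dp":[-0.002,0,0.1],"delta_rot":[0,0,0]},{"dp":[-0.002,0,0.11],"delta_rot":[0,0,0]},{"dp":[-0.002,0,0.11],"delta_rot":[0,0,0]}]'; python3 - <<'E'
from bench import vision
import cv2,numpy as np
from h import *
im=[]
for n,(x,y) in(("side",(240,280)),("top",(180,210))):
    f=vision.grab_frame(n); np.savez(f"pics/{n}1.npz",**f)
    im.append(cv2.resize(f["img"][y:y+110,x:x+110],(400,400),interpolation=3))
    print(n,proj(f,[[.428,.1095,.101],[.428,.1095,.079]]))
cv2.imwrite("pics/k1.png",np.hstack(im))
E
```

```text
clock: 2.1
tcp_pos: [0.4285, 0.1087, 0.1011]
orientation: [-2.057, -2.374, 0.001]
contact_force: [-0.0, -0.3, 0.3]
grip_width: -0.0001
gripper_force: 0.0
side [[305.13214801 358.30323835]
 [305.54299294 362.37388626]]
top [[221.41814481 277.32111502]
 [222.97268823 277.512103  ]]
```

View pics/k1.png

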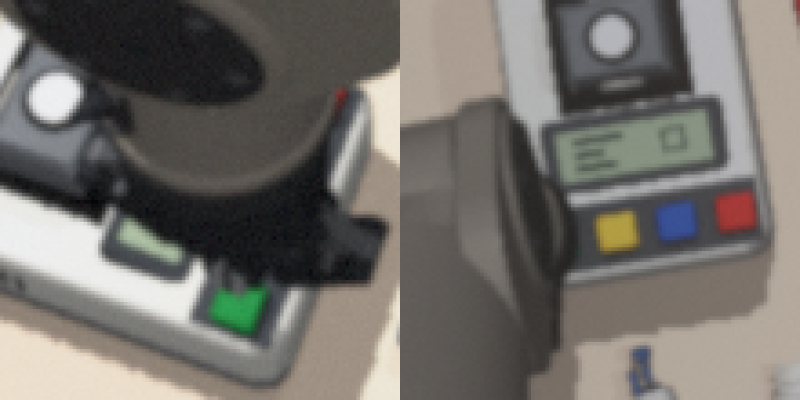

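The side view shows the shut fingertips at about crop (232,272), directly above the green key. I'll press in stages.

```bash
python3 -m handwheel '[{"dp":[0,0,0.01],"delta_rot":[0,0,0]},{"dp":[0,0,0.018],"delta_rot":[0,0,0]},{"dp":[0,0,0.021],"delta_rot":[0,0,0]},{"dp":[0,0,0.024],"delta_rot":[0,0,0]},{"dp":[0,0,0.024],"delta_rot":[0,0,0]}]'
```

```text
clock: 2.82
tcp_pos: [0.4283, 0.1081, 0.0766]
orientation: [-2.058, -2.373, 0.001]
contact_force: [-0.2, -0.1, 0.3]
grip_width: -0.0001
gripper_force: 0.0
```

```bash
python3 -m handwheel '[{"dp":[0,0,0.001],"delta_rot":[0,0,0]},{"dp":[0,0,0.002],"delta_rot":[0,0,0]},{"dp":[0,0,0.002],"delta_rot":[0,0,0]}]';  python3 -m handwheel '[{"dp":[0,0,0.001],"delta_rot":[0,0,0]},{"dp":[0,0,0.001],"delta_rot":[0,0,0]}]'
```

```text
clock: 3.2
tcp_pos: [0.4284, 0.1081, 0.0748]
orientation: [-2.058, -2.373, 0.0]
contact_force: [-0.4, -0.6, 0.6]
grip_width: -0.0001
gripper_force: 0.0
clock: 3.45
tcp_pos: [0.4284, 0.1081, 0.0737]
orientation: [-2.058, -2.373, 0.0]
contact_force: [-0.3, -0.3, -0.5]
grip_width: -0.0002
gripper_force: 0.0
```

```bash
python3 -m handwheel '[{"dp":[0,0,0.0015],"delta_rot":[0,0,0]},{"dp":[0,0,0.0015],"delta_rot":[0,0,0]}]';  python3 -m handwheel '[{"dp":[0,0,0.0015],"delta_rot":[0,0,0]},{"dp":[0,0,0.0015],"delta_rot":[0,0,0]}]'; python3 - <<'E'
from bench import vision
import cv2,numpy as np
from h import *
im=[]
for n,(x,y) in(("side",(265,320)),("top",(180,210))):
    f=vision.grab_frame(n); np.savez(f"pics/{n}2.npz",**f)
    im.append(cv2.resize(f["img"][y:y+70,x:x+70],(400,400),interpolation=3))
cv2.imwrite("pics/k2.png",im[0])
E
```

```text
clock: 3.7
tcp_pos: [0.4284, 0.1081, 0.0722]
orientation: [-2.058, -2.373, 0.0]
contact_force: [0.9, 0.4, -1.0]
grip_width: 0.0003
gripper_force: 0.0
clock: 3.95
tcp_pos: [0.4284, 0.1081, 0.0707]
orientation: [-2.058, -2.373, 0.0]
contact_force: [0.0, -0.2, 0.7]
grip_width: 0.0001
gripper_force: 0.0
```

View pics/k2.png

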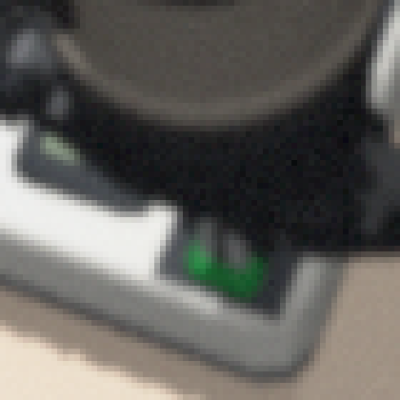

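The fingertips end at crop (225,258), over the green key, but there is no force yet. The key top is lower than the text says, as my triangulation suggested, so I'll keep going down gently.

```bash
for i in 1; do python3 -m handwheel '[{"dp":[0,0,0.001],"delta_rot":[0,0,0]},{"dp":[0,0,0.001],"delta_rot":[0,0,0]}]'|grep -E "pos|force"; python3 -m handwheel '[{"dp":[0,0,0.001],"delta_rot":[0,0,0]},{"dp":[0,0,0.001],"delta_rot":[0,0,0]}]'|grep -E "pos|force";python3 -m handwheel '[{"dp":[0,0,0.001],"delta_rot":[0,0,0]},{"dp":[0,0,0.001],"delta_rot":[0,0,0]}]'|grep -E "pos|force"; done; python3 - <<'E'
from h import *
f=load("side2"); P=np.array([.4284,.1081,.0707]); R=np.array([[-.144,.99],[.99,.144]])
for a in(-.011,0,.011):
  for b in(-.014,0,.014):
    print(a,b,((proj(f,[P+np.r_[R@[a,b],0]])[0]-[265,320])*400/70).round(0))
E
```

```text
tcp_pos: [0.4284, 0.1081, 0.0697]
contact_force: [-0.0, 0.1, -0.6]
gripper_force: 0.0
tcp_pos: [0.4284, 0.1081, 0.0687]
contact_force: [-0.8, 0.0, -0.8]
gripper_force: 0.0
tcp_pos: [0.4284, 0.1081, 0.0677]
contact_force: [-0.8, 0.0, -0.2]
gripper_force: 0.0
-0.011 -0.014 [292. 227.]
-0.011 0 [247. 211.]
-0.011 0.014 [203. 195.]
0 -0.014 [278. 262.]
0 0 [234. 246.]
0 0.014 [189. 230.]
0.011 -0.014 [265. 297.]
0.011 0 [220. 281.]
0.011 0.014 [175. 264.]
```

```bash
for i in 1; do python3 -m handwheel '[{"dp":[0,0,0.001],"delta_rot":[0,0,0]},{"dp":[0,0,0.001],"delta_rot":[0,0,0]}]'|grep -E "pos|force"; python3 -m handwheel '[{"dp":[0,0,0.001],"delta_rot":[0,0,0]},{"dp":[0,0,0.001],"delta_rot":[0,0,0]}]'|grep -E "pos|force";python3 -m handwheel '[{"dp":[0,0,0.001],"delta_rot":[0,0,0]},{"dp":[0,0,0.001],"delta_rot":[0,0,0]}]'|grep -E "pos|force"; done; python3 go.py .428 .1095 .07 .142
```

```text
tcp_pos: [0.4283, 0.1081, 0.0667]
contact_force: [-0.6, 0.4, -0.2]
gripper_force: 0.0
tcp_pos: [0.4284, 0.1081, 0.0657]
contact_force: [-0.2, 0.3, 0.3]
gripper_force: 0.0
tcp_pos: [0.4284, 0.1081, 0.0647]
contact_force: [0.9, 0.0, 0.3]
gripper_force: 0.0
dp [ 0.0014 -0.0002 -0.0053] rot [-0.  0. -0.]
dp [ 0.0014 -0.0002 -0.0053] rot [0.    0.    3.142]
t 5.55 tcp [0.4284 0.1081 0.0647] F [0.9 0.  0.3] q [-0.75  0.34  0.42  2.24 -0.25  0.6   0.  ] 
R0
 [[-0.141  0.99  -0.   ]
 [ 0.99   0.141 -0.   ]
 [-0.    -0.    -1.   ]] w -0.0 0.0
```

```bash
python3 - <<'E'
from bench import vision
import cv2,numpy as np
from h import *
f=vision.grab_frame("side"); np.savez("pics/side3.npz",**f)
g=load("side1")["img"]; 
a=[cv2.resize(i[325:385,275:335],(400,400),interpolation=3) for i in(g,f["img"])]
cv2.imwrite("pics/k3.png",np.clip(np.hstack(a)*1.6,0,255).astype(np.uint8))
P=np.array([.4284,.1081,.0647]);print(((proj(f,[P,P+[0,0,.02]])-[275,325])*400/60))
E
```

```text
[[206.67080212 260.53103043]
 [204.29847707 236.59968554]]
```

View pics/k3.png

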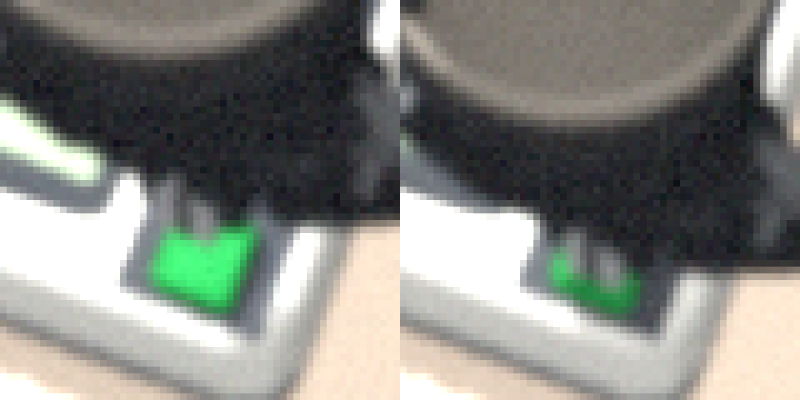

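The fingertips end at crop (600,288), about 24 px short of the key's lower edge, so they look a few mm above the key. I'll keep feeling downwards.

```bash
for i in 1; do python3 -m handwheel '[{"dp":[0,0,0.001],"delta_rot":[0,0,0]},{"dp":[0,0,0.001],"delta_rot":[0,0,0]}]'|grep -E "pos|force"; python3 -m handwheel '[{"dp":[0,0,0.001],"delta_rot":[0,0,0]},{"dp":[0,0,0.001],"delta_rot":[0,0,0]}]'|grep -E "pos|force";python3 -m handwheel '[{"dp":[0,0,0.001],"delta_rot":[0,0,0]},{"dp":[0,0,0.001],"delta_rot":[0,0,0]}]'|grep -E "pos|force"; done
```

```text
tcp_pos: [0.4284, 0.1081, 0.0637]
contact_force: [-0.5, -0.3, 0.1]
gripper_force: 0.0
tcp_pos: [0.4284, 0.1082, 0.0627]
contact_force: [0.3, -0.2, -0.6]
gripper_force: 0.0
tcp_pos: [0.4284, 0.1081, 0.0617]
contact_force: [-0.4, 0.6, -0.5]
gripper_force: 0.0
```

```bash
for i in 1; do python3 -m handwheel '[{"dp":[0,0,0.001],"delta_rot":[0,0,0]},{"dp":[0,0,0.001],"delta_rot":[0,0,0]}]'|grep -E "pos|force"; python3 -m handwheel '[{"dp":[0,0,0.001],"delta_rot":[0,0,0]},{"dp":[0,0,0.001],"delta_rot":[0,0,0]}]'|grep -E "pos|force";python3 -m handwheel '[{"dp":[0,0,0.001],"delta_rot":[0,0,0]},{"dp":[0,0,0.001],"delta_rot":[0,0,0]}]'|grep -E "pos|force"; done;  python3 - <<'E'
from bench import vision
import cv2,numpy as np
from h import *
f=vision.grab_frame("side"); np.savez("pics/side4.npz",**f)
for n in("side1","side2","side3","side4"):
    h=cv2.cvtColor(load(n)["img"],cv2.COLOR_BGR2HSV)[335:385,285:325].astype(int)
    m=(h[...,0]>50)&(h[...,0]<90)&(h[...,1]>110)&(h[...,2]>35); v,u=np.nonzero(m); print(n,m.sum(),u.min()+285,u.max()+285,v.min()+335,v.max()+335, np.percentile(v+335,95))
E
```

```text
tcp_pos: [0.4284, 0.1081, 0.0607]
contact_force: [0.1, 0.3, -0.2]
gripper_force: 0.0
tcp_pos: [0.4284, 0.1082, 0.0597]
contact_force: [0.0, 0.5, 0.3]
gripper_force: 0.0
tcp_pos: [0.4284, 0.1081, 0.0587]
contact_force: [0.5, 0.3, 0.2]
gripper_force: 0.0
side1 151 298 313 358 371 370.0
side2 64 298 311 363 371 370.85
side3 47 298 310 364 371 371.0
side4 33 298 310 366 371 371.0
```

```bash
for i in 1; do python3 -m handwheel '[{"dp":[0,0,0.001],"delta_rot":[0,0,0]},{"dp":[0,0,0.002],"delta_rot":[0,0,0]}]'|grep -E "pos|force"; python3 -m handwheel '[{"dp":[0,0,0.001],"delta_rot":[0,0,0]},{"dp":[0,0,0.002],"delta_rot":[0,0,0]}]'|grep -E "pos|force";python3 -m handwheel '[{"dp":[0,0,0.001],"delta_rot":[0,0,0]},{"dp":[0,0,0.002],"delta_rot":[0,0,0]}]'|grep -E "pos|force"; done;  python3 - <<'E'
from bench import vision,status
import cv2,numpy as np
from h import *
f=vision.grab_frame("side"); np.savez("pics/side5.npz",**f)
for n in("side4","side5"):
    h=cv2.cvtColor(load(n)["img"],cv2.COLOR_BGR2HSV)[335:385,285:325].astype(int)
    m=(h[...,0]>50)&(h[...,0]<90)&(h[...,1]>110)&(h[...,2]>35); v,u=np.nonzero(m); print(n,m.sum(),u.min()+285,u.max()+285,v.min()+335,v.max()+335)
print(status.get_obs()["tau"])
E
```

```text
tcp_pos: [0.4285, 0.1082, 0.0568]
contact_force: [-1.2, 0.1, 3.1]
gripper_force: 1.3
tcp_pos: [0.4285, 0.1081, 0.0548]
contact_force: [-0.4, -0.2, 3.8]
gripper_force: 2.1
tcp_pos: [0.4286, 0.1082, 0.054]
contact_force: [-9.3, -3.1, 35.3]
gripper_force: 17.6
side4 33 298 310 366 371
side5 23 298 310 366 371
[-1.87673089e-01 -2.65871912e+01  2.75568657e+00 -1.47787392e+01
 -2.24835961e-01 -2.75451422e+00 -5.17162553e-03]
```

The key top is at TCP z≈0.058 and it bottomed at 0.054, so the robot's z reads about 21 mm below the stated heights. Green is pressed. I'll retract and go to yellow.

```bash
python3 -m handwheel '[{"dp":[0,0,-0.016],"delta_rot":[0,0,0]},{"dp":[-0.017,0,-0.016],"delta_rot":[0,0,0]},{"dp":[-0.0345,0,-0.016],"delta_rot":[0,0,0]},{"dp":[-0.0345,0,-0.016],"delta_rot":[0,0,0]},{"dp":[-0.0345,0,-0.007],"delta_rot":[0,0,0]},{"dp":[-0.0345,0,-0.004],"delta_rot":[0,0,0]},{"dp":[-0.0345,0,-0.002],"delta_rot":[0,0,0]},{"dp":[-0.0345,0,-0.001],"delta_rot":[0,0,0]},{"dp":[-0.0345,0,-0.001],"delta_rot":[0,0,0]}]'
```

```text
clock: 9.07
tcp_pos: [0.4333, 0.0749, 0.0544]
orientation: [-2.057, -2.373, -0.001]
contact_force: [-4.3, 1.3, 14.0]
grip_width: 0.0
gripper_force: 7.1
```

```bash
python3 -m handwheel '[{"dp":[0,0,-0.016],"delta_rot":[0,0,0]},{"dp":[-0.018,0,-0.016],"delta_rot":[0,0,0]},{"dp":[-0.0355,0,-0.016],"delta_rot":[0,0,0]},{"dp":[-0.0355,0,-0.016],"delta_rot":[0,0,0]},{"dp":[-0.0355,0,-0.007],"delta_rot":[0,0,0]},{"dp":[-0.0355,0,-0.003],"delta_rot":[0,0,0]},{"dp":[-0.0355,0,-0.001],"delta_rot":[0,0,0]},{"dp":[-0.0355,0,0],"delta_rot":[0,0,0]},{"dp":[-0.0355,0,0],"delta_rot":[0,0,0]}]'
```

```text
clock: 10.2
tcp_pos: [0.4381, 0.0397, 0.0544]
orientation: [-2.056, -2.373, -0.001]
contact_force: [-5.1, 2.4, 15.0]
grip_width: -0.0003
gripper_force: 7.6
```

Blue is pressed. Now I'll retract high and move over to the cover.

```bash
python3 -m handwheel '[{"dp":[0,0,-0.05],"delta_rot":[0,0,0]},{"dp":[0,0,-0.1],"delta_rot":[0,0,0]},{"dp":[0,0,-0.15],"delta_rot":[0,0,0]},{"dp":[0,0,-0.15],"delta_rot":[0,0,0]}]' 0.5 >/dev/null; python3 go.py .415 -.285 .18 -.32; python3 - <<'E'
from h import *
from bench import vision
s=vision.grab_frame("side");np.savez("pics/side6.npz",**s)
T=load("top0")
A=lambda c,k,o,dx=0:(np.array(c,float)-[dx,0]+.5)/k-.5+o
q=plane(T,A([(548,150),(705,190),(690,232),(538,192)],400/60,[370,250],400),.064)[:,:2]; print("ridge top",q,q.mean(0)); d=q[0]-q[1]; print(np.arctan2(-d[0],d[1]))
for n,uv in(("cup",(341,271)),("box FL",(300,257)),("box FR",(349,245))): print(n,plane(T,[uv],.068 if n=="cup" else .165)[0])
E
```

```text
dp [-0.3177 -0.0717  0.0258] rot [ 0.006 -0.004  0.462]
dp [-0.3177 -0.0717  0.0258] rot [ 0.005  0.009 -2.679]
t 10.7 tcp [0.4407 0.0396 0.207 ] F [-1.1 -0.3 -0.4] q [-0.74  0.08  0.54  2.12 -0.05  0.95 -0.02] 
R0
 [[-0.142  0.99   0.007]
 [ 0.99   0.142  0.003]
 [ 0.002  0.007 -1.   ]] w 0.0422 0.0
ridge top [[ 0.42993993 -0.26022565]
 [ 0.41513887 -0.31206634]
 [ 0.40141618 -0.3064558 ]
 [ 0.41616386 -0.2563434 ]] [ 0.41566471 -0.2837728 ]
-0.2781110882011459
cup [ 0.43544683 -0.14776641  0.068     ]
box FL [ 0.46323601 -0.05951121  0.165     ]
box FR [ 0.48482999 -0.15935961  0.165     ]
```

```bash
python3 -m handwheel '[{"dp":[-0.06,-0.013,0],"delta_rot":[0,0,0.08]},{"dp":[-0.12,-0.026,0],"delta_rot":[0,0,0.16]},{"dp":[-0.18,-0.04,0],"delta_rot":[0,0,0.25]},{"dp":[-0.24,-0.054,0],"delta_rot":[0,0,0.34]},{"dp":[-0.3175,-0.072,0],"delta_rot":[0,0,0.43]},{"dp":[-0.3175,-0.072,0],"delta_rot":[0,0,0.43]},{"dp":[-0.3175,-0.072,0],"delta_rot":[0,0,0.43]},{"dp":[-0.3175,-0.072,0],"delta_rot":[0,0,0.43]},{"dp":[-0.3175,-0.072,0],"delta_rot":[0,0,0.43]}]' 0.5 ; python3 go.py .4155 -.284 .075 -.29
```

```text
clock: 11.88
tcp_pos: [0.4123, -0.284, 0.2033]
orientation: [-2.514, -1.882, -0.0]
contact_force: [1.0, -0.2, -0.9]
grip_width: 0.0428
gripper_force: 0.0
dp [0.0008 0.0032 0.1283] rot [-0.001 -0.001  0.004]
dp [0.0008 0.0032 0.1283] rot [ 1.000e-03 -1.000e-03 -3.137e+00]
t 11.88 tcp [ 0.4123 -0.284   0.2033] F [ 1.  -0.2 -0.9] q [-0.23  0.25  0.84  2.01 -0.23  0.97  0.44] 
R0
 [[ 0.282  0.96  -0.001]
 [ 0.96  -0.282  0.001]
 [ 0.001 -0.001 -1.   ]] w 0.0428 0.0
```

```bash
python3 -m handwheel '[{"dp":[0.001,0.003,0.05],"delta_rot":[0,0,0]},{"dp":[0.001,0.003,0.1],"delta_rot":[0,0,0]},{"dp":[0.001,0.003,0.143],"delta_rot":[0,0,0]},{"dp":[0.001,0.003,0.143],"delta_rot":[0,0,0]},{"dp":[0.001,0.003,0.143],"delta_rot":[0,0,0]}]' 0.5 ; python3 - <<'E'
from bench import vision
import cv2,numpy as np
im=[]
for n,(x,y) in(("side",(360,160)),("top",(360,225))):
    f=vision.grab_frame(n); np.savez(f"pics/{n}7.npz",**f)
    im.append(cv2.resize(f["img"][y:y+100,x:x+100],(400,400),interpolation=3))
cv2.imwrite("pics/k7.png",np.clip(np.hstack(im)*1.8,0,255).astype(np.uint8))
E
```

```text
clock: 12.5
tcp_pos: [0.416, -0.2858, 0.0621]
orientation: [2.516, 1.879, 0.001]
contact_force: [0.2, -0.4, 0.9]
grip_width: 0.0427
gripper_force: 0.0
```

View pics/k7.png

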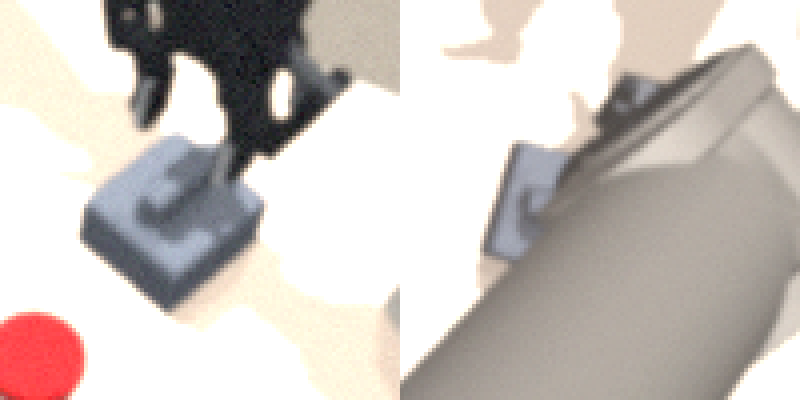

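Side view: the fingertips are at crop (148,128) and (222,185), still above the cover, and they straddle the ridge at about (185,160). I'll check their offset numerically.

```bash
python3 - <<'E'
from h import *
f=load("side7")
c=(np.array([(148,128),(222,185),(185,157)])+.5)/4-.5+[360,160]
for z in(.07,.08,.09,.1,.11): print(z,plane(f,c,z)[:,:2].round(4).tolist())
print("ridge mid from side @.064",plane(f,(np.array([(183,163)])+.5)/4-.5+[360,160],.064))
E
```

```text
0.07 [[0.4399, -0.2977], [0.3919, -0.2819], [0.4155, -0.2894]]
0.08 [[0.438, -0.2899], [0.3906, -0.2743], [0.414, -0.2817]]
0.09 [[0.4361, -0.282], [0.3894, -0.2666], [0.4124, -0.274]]
0.1 [[0.4342, -0.2742], [0.3881, -0.259], [0.4108, -0.2662]]
0.11 [[0.4323, -0.2664], [0.3868, -0.2514], [0.4092, -0.2585]]
ridge mid from side @.064 [[ 0.41586028 -0.28996475  0.064     ]]
```

```bash
python3 -m handwheel '[{"dp":[0,0,0.015],"delta_rot":[0,0,0]},{"dp":[0,0,0.028],"delta_rot":[0,0,0]},{"dp":[0,0,0.034],"delta_rot":[0,0,0]},{"dp":[0,0,0.036],"delta_rot":[0,0,0]},{"dp":[0,0,0.036],"delta_rot":[0,0,0]}]' 0.5; python3 -m handwheel '[{"dp":[0,0,0],"delta_rot":[0,0,0]},{"dp":[0,0,0],"delta_rot":[0,0,0]},{"dp":[0,0,0],"delta_rot":[0,0,0]},{"dp":[0,0,0],"delta_rot":[0,0,0]},{"dp":[0,0,0],"delta_rot":[0,0,0]},{"dp":[0,0,0],"delta_rot":[0,0,0]}]' 0 80
```

```text
clock: 13.22
tcp_pos: [0.4151, -0.2857, 0.0247]
orientation: [-2.517, -1.879, 0.0]
contact_force: [0.3, 0.3, 0.5]
grip_width: 0.043
gripper_force: 0.0
clock: 13.98
tcp_pos: [0.4156, -0.2858, 0.0253]
orientation: [2.517, 1.879, 0.001]
contact_force: [-1.3, 0.4, 7.3]
grip_width: 0.0141
gripper_force: 78.2
```

The cover is gripped (width ≈ 14 mm, 78 N). Lifting it now.

```bash
python3 -m handwheel '[{"dp":[0,0,-0.02],"delta_rot":[0,0,0]},{"dp":[0,0,-0.05],"delta_rot":[0,0,0]},{"dp":[0,0,-0.1],"delta_rot":[0,0,0]},{"dp":[0,0,-0.15],"delta_rot":[0,0,0]},{"dp":[0,0,-0.2],"delta_rot":[0,0,0]},{"dp":[0,0,-0.2],"delta_rot":[0,0,0]},{"dp":[0,0,-0.2],"delta_rot":[0,0,0]}]'; python3 go.py .5505 .0725 .225 .142; python3 - <<'E'
from h import *
from bench import vision
for n in("side","top"): np.savez(f"pics/{n}8.npz",**vision.grab_frame(n))
E
```

```text
clock: 14.85
tcp_pos: [0.4148, -0.2848, 0.2241]
orientation: [-2.516, -1.88, -0.0]
contact_force: [-0.1, -0.3, -1.7]
grip_width: 0.0142
gripper_force: 77.7
dp [ 0.3811  0.0288 -0.0006] rot [-0.001 -0.001 -0.429]
dp [ 0.3811  0.0288 -0.0006] rot [-1.000e-03  1.000e-03  2.712e+00]
t 14.85 tcp [ 0.4148 -0.2848  0.2241] F [-0.1 -0.3 -1.7] q [-0.27  0.23  0.88  1.98 -0.21  1.02  0.43] 
R0
 [[ 0.284  0.959 -0.001]
 [ 0.959 -0.284  0.001]
 [ 0.001 -0.001 -1.   ]] w 0.0142 77.7
```

```bash
python3 -m handwheel '[{"dp":[0.05,0.004,0],"delta_rot":[0,0,-0.05]},{"dp":[0.1,0.008,0],"delta_rot":[0,0,-0.11]},{"dp":[0.15,0.012,0],"delta_rot":[0,0,-0.17]},{"dp":[0.2,0.015,0],"delta_rot":[0,0,-0.23]},{"dp":[0.25,0.019,0],"delta_rot":[0,0,-0.29]},{"dp":[0.3,0.023,0],"delta_rot":[0,0,-0.35]},{"dp":[0.35,0.027,0],"delta_rot":[0,0,-0.4]},{"dp":[0.381,0.029,0],"delta_rot":[0,0,-0.429]},{"dp":[0.381,0.029,0],"delta_rot":[0,0,-0.429]},{"dp":[0.381,0.029,0],"delta_rot":[0,0,-0.429]},{"dp":[0.381,0.029,0],"delta_rot":[0,0,-0.429]}]'; python3 go.py .5505 .0725 .145 .142
```

```text
clock: 16.32
tcp_pos: [0.5508, 0.0696, 0.2247]
orientation: [-2.063, -2.369, 0.001]
contact_force: [0.8, -0.5, -1.2]
grip_width: 0.0141
gripper_force: 77.6
dp [0.0029 0.0001 0.0797] rot [-0.001  0.    -0.004]
dp [0.0029 0.0001 0.0797] rot [1.000e-03 1.000e-03 3.138e+00]
t 16.32 tcp [0.5508 0.0696 0.2247] F [ 0.8 -0.5 -1.2] q [-0.75  0.3   0.63  1.86 -0.2   1.04  0.1 ] 
R0
 [[-0.138  0.99  -0.   ]
 [ 0.99   0.138 -0.   ]
 [-0.    -0.001 -1.   ]] w 0.0141 77.6
```

```bash
python3 -m handwheel '[{"dp":[0.003,0,0.04],"delta_rot":[0,0,-0.004]},{"dp":[0.003,0,0.08],"delta_rot":[0,0,-0.004]},{"dp":[0.003,0,0.08],"delta_rot":[0,0,-0.004]},{"dp":[0.003,0,0.08],"delta_rot":[0,0,-0.004]}]'; python3 - <<'E'
from bench import vision
import cv2,numpy as np
im=[]
for n,(x,y) in(("side",(205,250)),("top",(190,170))):
    f=vision.grab_frame(n); np.savez(f"pics/{n}9.npz",**f)
    im.append(cv2.resize(f["img"][y:y+100,x:x+100],(400,400),interpolation=3))
cv2.imwrite("pics/k9.png",np.clip(np.hstack(im)*1.6,0,255).astype(np.uint8))
E
```

```text
clock: 16.82
tcp_pos: [0.5516, 0.0738, 0.1462]
orientation: [2.056, 2.374, 0.002]
contact_force: [0.4, -0.5, -1.8]
grip_width: 0.0144
gripper_force: 77.6
```

View pics/k9.png

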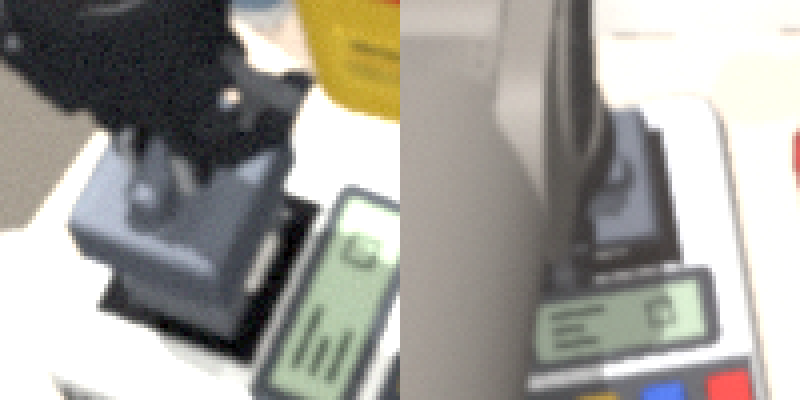

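Side view: the cover hangs square over the head, with its top-face corners at crop (72,220), (236,262) and (288,145). Top view: the cover's right edge runs from (640,108) to (657,240), inside the seal's right edge at (660,130)–(680,258).

```bash
python3 - <<'E'
from h import *
np.set_printoptions(precision=4,suppress=True)
c,s_=np.cos(.142),np.sin(.142); R=np.array([[c,-s_],[s_,c]])
def loc(n,pts,off,o,z,ref):
    f=load(n); q=plane(f,(np.array(pts,float)-[off,0]+.5)/4-.5+o,z)[:,:2]; return (q-ref)@R
for z in(.155,.161): 
  print("top BR FR (want x+-.034,y-.0375)",loc("top9",[(640,108),(657,240)],400,[190,170],z,[.5507,.0725]).tolist())
  print("side BL FL FR",loc("side9",[(72,220),(236,262),(288,145)],0,[205,250],z,[.5475,.0727]).tolist())
  print("tcp-centred cover, predicted px crop:")
  for n,o,d in(("side9",[205,250],0),("top9",[190,170],400)):
    f=load(n)
    for h in(z,z-.04):
      P=[np.r_[np.array([.5516,.0738])+R@[a,b],h] for a,b in((.034,.0375),(.034,-.0375),(-.034,-.0375),(-.034,.0375))]
      print(n,h,(((proj(f,P)-o+.5)*4-.5)+[d,0]).round(0).tolist())
E
```

```text
top BR FR (want x+-.034,y-.0375) [[0.03536800521837983, -0.03684001941166117], [-0.03355926051284887, -0.03464436284077103]]
side BL FL FR [[0.03470679888231383, 0.03318343355974192], [-0.034182638776295425, 0.02675790283372975], [-0.03322105888891334, -0.02750036983326149]]
tcp-centred cover, predicted px crop:
side9 0.155 [[59.0, 228.0], [140.0, 72.0], [289.0, 123.0], [214.0, 283.0]]
side9 0.11499999999999999 [[77.0, 266.0], [154.0, 116.0], [297.0, 165.0], [226.0, 320.0]]
top9 0.155 [[495.0, 133.0], [639.0, 109.0], [660.0, 238.0], [515.0, 263.0]]
top9 0.11499999999999999 [[508.0, 145.0], [647.0, 121.0], [667.0, 246.0], [527.0, 270.0]]
top BR FR (want x+-.034,y-.0375) [[0.03427162225721599, -0.03728462211397027], [-0.03428371858750497, -0.035100813094441345]]
side BL FL FR [[0.03246310726612444, 0.035180208599577954], [-0.03581210162030385, 0.028811968889178488], [-0.034859095326402224, -0.024962528712525342]]
tcp-centred cover, predicted px crop:
side9 0.161 [[56.0, 222.0], [138.0, 66.0], [288.0, 116.0], [212.0, 278.0]]
side9 0.121 [[74.0, 261.0], [152.0, 110.0], [296.0, 159.0], [224.0, 315.0]]
top9 0.161 [[493.0, 131.0], [638.0, 107.0], [659.0, 237.0], [514.0, 262.0]]
top9 0.121 [[506.0, 143.0], [646.0, 119.0], [666.0, 245.0], [526.0, 269.0]]
```

```bash
python3 -m handwheel '[{"dp":[-0.001,-0.001,0.01],"delta_rot":[0,0,0]},{"dp":[-0.001,-0.001,0.018],"delta_rot":[0,0,0]},{"dp":[-0.001,-0.001,0.022],"delta_rot":[0,0,0]},{"dp":[-0.001,-0.001,0.022],"delta_rot":[0,0,0]}]'; python3 -m handwheel '[{"dp":[0,0,0.002],"delta_rot":[0,0,0]},{"dp":[0,0,0.003],"delta_rot":[0,0,0]},{"dp":[0,0,0.003],"delta_rot":[0,0,0]}]'; python3 go.py .5505 .0725 .125 .142
```

```text
clock: 17.42
tcp_pos: [0.5496, 0.0733, 0.1223]
orientation: [-2.054, -2.376, 0.001]
contact_force: [-0.7, -0.2, -0.6]
grip_width: 0.0145
gripper_force: 77.6
clock: 17.8
tcp_pos: [0.5499, 0.0734, 0.1198]
orientation: [-2.055, -2.376, -0.0]
contact_force: [0.5, 1.3, -1.0]
grip_width: 0.0142
gripper_force: 77.6
dp [-0.0009  0.0004 -0.0052] rot [-0.    -0.     0.003]
dp [-0.0009  0.0004 -0.0052] rot [ 0.    -0.    -3.139]
t 17.8 tcp [0.5499 0.0734 0.1198] F [ 0.5  1.3 -1. ] q [-0.69  0.43  0.56  1.96 -0.31  0.83  0.19] 
R0
 [[-0.144  0.99  -0.   ]
 [ 0.99   0.144  0.   ]
 [ 0.    -0.    -1.   ]] w 0.0142 77.6
```

Clear so far; continuing down onto the head.

```bash
python3 -m handwheel '[{"dp":[0,0,0.002],"delta_rot":[0,0,0]},{"dp":[0,0,0.003],"delta_rot":[0,0,0]},{"dp":[0,0,0.003],"delta_rot":[0,0,0]}]'|grep -E "pos|contact"; python3 -m handwheel '[{"dp":[0,0,0.001],"delta_rot":[0,0,0]},{"dp":[0,0,0.002],"delta_rot":[0,0,0]},{"dp":[0,0,0.002],"delta_rot":[0,0,0]}]'|grep -E "pos|contact"; python3 -m handwheel '[{"dp":[0,0,0.001],"delta_rot":[0,0,0]},{"dp":[0,0,0.002],"delta_rot":[0,0,0]},{"dp":[0,0,0.002],"delta_rot":[0,0,0]}]'|grep -E "pos|contact"
```

```text
tcp_pos: [0.5499, 0.0734, 0.1167]
contact_force: [0.3, 0.2, -0.7]
tcp_pos: [0.5498, 0.0733, 0.1147]
contact_force: [0.3, 0.5, -0.9]
tcp_pos: [0.5499, 0.0734, 0.1127]
contact_force: [-0.4, 0.5, -0.1]
```

```bash
python3 -m handwheel '[{"dp":[0,0,0.001],"delta_rot":[0,0,0]},{"dp":[0,0,0.002],"delta_rot":[0,0,0]},{"dp":[0,0,0.002],"delta_rot":[0,0,0]}]'|grep -E "pos|contact"; python3 -m handwheel '[{"dp":[0,0,0.001],"delta_rot":[0,0,0]},{"dp":[0,0,0.002],"delta_rot":[0,0,0]},{"dp":[0,0,0.002],"delta_rot":[0,0,0]}]'|grep -E "pos|contact"; python3 -m handwheel '[{"dp":[0,0,0.001],"delta_rot":[0,0,0]},{"dp":[0,0,0.002],"delta_rot":[0,0,0]},{"dp":[0,0,0.002],"delta_rot":[0,0,0]}]'|grep -E "pos|contact"
```

```text
tcp_pos: [0.5502, 0.0734, 0.1115]
contact_force: [-0.7, 0.5, 6.4]
tcp_pos: [0.5505, 0.0734, 0.1101]
contact_force: [-2.5, -0.7, 10.6]
tcp_pos: [0.5501, 0.0733, 0.1075]
contact_force: [-2.4, -0.1, 5.3]
```

The catches met at z≈0.112, as predicted, so home should be at about 0.098.

```bash
python3 -m handwheel '[{"dp":[0,0,0.001],"delta_rot":[0,0,0]},{"dp":[0,0,0.002],"delta_rot":[0,0,0]},{"dp":[0,0,0.002],"delta_rot":[0,0,0]}]'|grep -E "pos|contact"; python3 -m handwheel '[{"dp":[0,0,0.001],"delta_rot":[0,0,0]},{"dp":[0,0,0.002],"delta_rot":[0,0,0]},{"dp":[0,0,0.002],"delta_rot":[0,0,0]}]'|grep -E "pos|contact"; python3 -m handwheel '[{"dp":[0,0,0.001],"delta_rot":[0,0,0]},{"dp":[0,0,0.002],"delta_rot":[0,0,0]},{"dp":[0,0,0.002],"delta_rot":[0,0,0]}]'|grep -E "pos|contact"
```

```text
tcp_pos: [0.5496, 0.0733, 0.1045]
contact_force: [-0.2, -1.2, -1.5]
tcp_pos: [0.5493, 0.0734, 0.102]
contact_force: [0.6, -0.4, -8.5]
tcp_pos: [0.5495, 0.0733, 0.1004]
contact_force: [0.1, -0.2, -9.7]
```

```bash
python3 -m handwheel '[{"dp":[0,0,0.001],"delta_rot":[0,0,0]},{"dp":[0,0,0.0015],"delta_rot":[0,0,0]},{"dp":[0,0,0.0015],"delta_rot":[0,0,0]}]'|grep -E "pos|contact"; python3 -m handwheel '[{"dp":[0,0,0.0005],"delta_rot":[0,0,0]},{"dp":[0,0,0.001],"delta_rot":[0,0,0]},{"dp":[0,0,0.001],"delta_rot":[0,0,0]}]'|grep -E "pos|contact"
```

```text
tcp_pos: [0.5498, 0.0733, 0.0994]
contact_force: [-2.4, 0.4, -3.9]
tcp_pos: [0.55, 0.0734, 0.0985]
contact_force: [-2.8, -0.5, -0.9]
```

```bash
python3 -m handwheel '[{"dp":[0,0,0.0005],"delta_rot":[0,0,0]},{"dp":[0,0,0.0005],"delta_rot":[0,0,0]},{"dp":[0,0,0.0005],"delta_rot":[0,0,0]}]'|grep -E "pos|contact"; python3 -m handwheel '[{"dp":[0,0,0.0005],"delta_rot":[0,0,0]},{"dp":[0,0,0.0005],"delta_rot":[0,0,0]},{"dp":[0,0,0.0005],"delta_rot":[0,0,0]}]'|grep -E "pos|contact"
```

```text
tcp_pos: [0.55, 0.0734, 0.0984]
contact_force: [-5.9, -0.2, 5.7]
tcp_pos: [0.55, 0.0735, 0.0983]
contact_force: [-6.8, -0.0, 10.3]
```

```bash
python3 -m handwheel '[{"dp":[0,0,0.0001],"delta_rot":[0,0,0]},{"dp":[0,0,0.0001],"delta_rot":[0,0,0]},{"dp":[0,0,0.0001],"delta_rot":[0,0,0]},{"dp":[0,0,0.0001],"delta_rot":[0,0,0]}]'; python3 - <<'E'
from bench import vision
import cv2,numpy as np
im=[]
for n,(x,y) in(("side",(205,250)),("top",(190,170))):
    f=vision.grab_frame(n); im.append(cv2.resize(f["img"][y:y+100,x:x+100],(400,400),interpolation=3))
cv2.imwrite("pics/k10.png",np.clip(np.hstack(im)*1.6,0,255).astype(np.uint8))
E
```

```text
clock: 23.18
tcp_pos: [0.55, 0.0734, 0.0983]
orientation: [-2.055, -2.376, -0.001]
contact_force: [-6.6, -0.3, 11.7]
grip_width: 0.014
gripper_force: 80.2
```

View pics/k10.png

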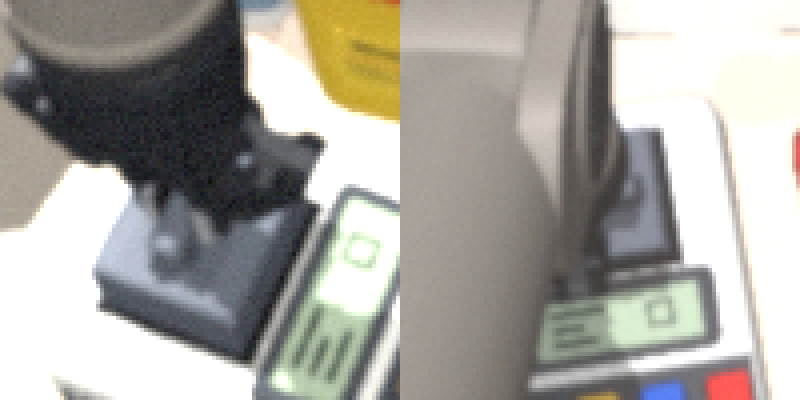

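The cover sits square on the seal: its lower edge meets the seal outline from (100,305) to (245,358) in the side view, and it lies inside the seal's right edge at (680,258) in the top view. The push is about 11 N, so I'm handing in.

```bash
python3 -c "
from bench import r
print(r.hand_in())"
```

```text
the job is handed in; nothing more can be done
None
```

The job is handed in at about 23 s, with no verdict returned: green, yellow and blue were pressed in order, and the cover is snapped home on the seal, still gripped and pressed down with about 11 N.

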